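# Set the stock tags on the frit board

## Task

Each bin on the plywood stock board has a hinged tag in front of it that lies over to one side or the other: the face with the single round disc turned up means full, the face with the two bars means empty. With a fingertip, push over the tags that are wrong, so that every bin with a frit jar in it shows the disc and the bin without a jar shows the bars, each tag lying fully over. Do not pick anything up, and leave the jars and the things around the board where they are.

Things in the scene. Friction and masses are not known exactly. Their poses are not given: they have to be found in the camera images.
- stock_board: plywood board 205 x 435 x 15 mm fixed on the table; origin at the centre of its underside, x from the tag row to the bin row (roughly away from the robot), y along the rows to the left. Four tags in a row at x = -50 mm, four bins at x = +50 mm, each at y = +162, +54, -54, -162 mm; which tag and which bin is where varies
- tag_1: fixed bracket of a hinged tag: steel foot 66 x 40 mm (x, y) with two cheeks at x = -29 and +29 mm, tops 47 mm up, and stop bars 12 mm either side of the hinge, tops 47 mm up. Origin: centre of the foot's underside (z = 15 mm); axes as the board's. Hinge pin along x, 36 mm above the origin. Belongs to the bin 100 mm behind it (+x). Flaps leaning towards each other leave 50 mm
- flap_1 (a joint): lean of the flap of tag_1, rad: 0 upright, + to the bracket's +y (left), disc face up; - to -y (right), two-bar face up. Falls by its own weight (30 g, loose hinge) onto a stop at +0.65 or -0.65. Aluminium plate 46 mm along the hinge, 3.5 mm thick, polished (friction 0.3); its rounded free edge (6 mm thick), 43 mm from the hinge, lies 26 mm aside of it and 70 mm above the foot; 79 mm when upright
- tag_2: fixed bracket of a hinged tag: steel foot 66 x 40 mm (x, y) with two cheeks at x = -29 and +29 mm, tops 47 mm up, and stop bars 12 mm either side of the hinge, tops 47 mm up. Origin: centre of the foot's underside (z = 15 mm); axes as the board's. Hinge pin along x, 36 mm above the origin. Belongs to the bin 100 mm behind it (+x). Flaps leaning towards each other leave 50 mm
- flap_2 (a joint): lean of the flap of tag_2, rad: 0 upright, + to the bracket's +y (left), disc face up; - to -y (right), two-bar face up. Falls by its own weight (30 g, loose hinge) onto a stop at +0.65 or -0.65. Aluminium plate 46 mm along the hinge, 3.5 mm thick, polished (friction 0.3); its rounded free edge (6 mm thick), 43 mm from the hinge, lies 26 mm aside of it and 70 mm above the foot; 79 mm when upright
- tag_3: fixed bracket of a hinged tag: steel foot 66 x 40 mm (x, y) with two cheeks at x = -29 and +29 mm, tops 47 mm up, and stop bars 12 mm either side of the hinge, tops 47 mm up. Origin: centre of the foot's underside (z = 15 mm); axes as the board's. Hinge pin along x, 36 mm above the origin. Belongs to the bin 100 mm behind it (+x). Flaps leaning towards each other leave 50 mm
- flap_3 (a joint): lean of the flap of tag_3, rad: 0 upright, + to the bracket's +y (left), disc face up; - to -y (right), two-bar face up. Falls by its own weight (30 g, loose hinge) onto a stop at +0.65 or -0.65. Aluminium plate 46 mm along the hinge, 3.5 mm thick, polished (friction 0.3); its rounded free edge (6 mm thick), 43 mm from the hinge, lies 26 mm aside of it and 70 mm above the foot; 79 mm when upright
- tag_4: fixed bracket of a hinged tag: steel foot 66 x 40 mm (x, y) with two cheeks at x = -29 and +29 mm, tops 47 mm up, and stop bars 12 mm either side of the hinge, tops 47 mm up. Origin: centre of the foot's underside (z = 15 mm); axes as the board's. Hinge pin along x, 36 mm above the origin. Belongs to the bin 100 mm behind it (+x). Flaps leaning towards each other leave 50 mm
- flap_4 (a joint): lean of the flap of tag_4, rad: 0 upright, + to the bracket's +y (left), disc face up; - to -y (right), two-bar face up. Falls by its own weight (30 g, loose hinge) onto a stop at +0.65 or -0.65. Aluminium plate 46 mm along the hinge, 3.5 mm thick, polished (friction 0.3); its rounded free edge (6 mm thick), 43 mm from the hinge, lies 26 mm aside of it and 70 mm above the foot; 79 mm when upright
- bin_1: fixed grey open bin 80 x 86 x 38 mm, walls and floor 4 mm, on the board; origin at the centre of its underside. Which bin stands at which place varies
- bin_2: fixed grey open bin 80 x 86 x 38 mm, walls and floor 4 mm, on the board; origin at the centre of its underside. Which bin stands at which place varies
- bin_3: fixed grey open bin 80 x 86 x 38 mm, walls and floor 4 mm, on the board; origin at the centre of its underside. Which bin stands at which place varies
- bin_4: fixed grey open bin 80 x 86 x 38 mm, walls and floor 4 mm, on the board; origin at the centre of its underside. Which bin stands at which place varies
- jar_1: closed glass frit jar (dark lid, blue frit), 60 mm across, 78 mm high, standing loose in one of the bins; origin at the centre of its underside. Not to be moved
- jar_2: closed glass frit jar (grey lid, red frit), 60 mm across, 81 mm high, standing loose in one of the bins; origin at the centre of its underside. Not to be moved
- jar_3: closed glass frit jar (cream lid, yellow frit), 53 mm across, 63 mm high, standing loose in one of the bins; origin at the centre of its underside. Not to be moved
- tape_roll: grey tape roll, 81 mm across, 25 mm high, loose on the table left of the board; origin at the centre of its underside; a bystander
- optic_mould: brass cup-shaped mould, 65 mm across, 72 mm high, loose on the table right of the board; origin at the centre of its underside; a bystander
- brass_stamp: brass stamp with a wooden handle, 28 x 145 x 28 mm, lying on the table in front of the board; origin at the centre of its underside; a bystander

How it is judged:
By the outcome, as a careful person would: the job done as asked, in the order asked, and still so for the second after the job is handed in, with the robot touching nothing.
It also fails if it takes over 51 s, if anything falls off the work surface, if the arm or the gripper's body presses on something with over 40 N, if the wrist force passes 120 N, or if a joint passes its speed limit or range.

## Robot

A 7-joint arm with a two-finger parallel gripper is mounted at the origin on a cart in front of the work surface, level with it; the furniture and walls round the work are solid. World frame = base frame: x ahead of the robot, y to its left, z up, the work surface at z = 0. Lengths are in mm, angles in rad, forces in N, time in s.
With the tool pointing down it reaches from about 400 to 875 mm from the base axis. Payload 19.3 kg.
Tool frame: the origin (TCP) lies at the very end of the fingers, on their centre line; the grasp point (between the pads) lies 19 mm behind it; z points along the fingers, y is the line along which they close (so a half turn about z gives the same grasp; the last joint's range is limited). The gripper opens to 85 mm and grips with 20 to 120 N. Pads are 22 mm wide; open, the fingers measure 114 mm over their backs; the gripper's body (76 mm by 85 mm) begins 54 mm behind the grasp point. The pads swing forward as they close: fully open they stand 13 mm farther back than shut.
Start: joints at [1.25, 0.521, -0.036, 1.599, 0.021, 1.021, -0.113], TCP at [155.084, -605.444, 198.791] pointing down, gripper open.
Joint ranges: [-2.91, 2.91], [-0.3, 2.13], [-1.5, 1.42], [0.17, 2.43], [-1.26, 4.41], [0.16, 1.93], [-2.52, 2.52]. Speed limits (rad/s): [1.89, 1.89, 2.39, 2.39, 3.01, 3.01, 3.01].

## Interface

Orientations are given as [roll, pitch, yaw] about the fixed x, y, z axes, in that order (R = Rz(yaw) Ry(pitch) Rx(roll)).
In Python, from workcell import arm gives the robot as it stands.
- The arm moves only by the tool servo_tool, never from a script. Its argument "motion" is a list that holds one entry, the list of rows, each a list of 7 numbers: the shift along the tool's x, y, z in mm, then the turn, a rotation vector about the tool's x, y, z in degrees, then the closure, from -1 (fully open) to 1 (shut). In form: [[[dx, dy, dz, ax, ay, az, claw], ...]]. A call has 1 to 20 rows; each row shifts and turns the commanded pose from where the row before left it, along the tool's axes as they then stand; what a row does not reach is not made up. A row lasts 1/8 s, in which the tool goes at most 62.5 mm and 10.7 degrees, less where a joint would pass 70% of its speed; a pose out of reach is approached as far as the arm can. A call with a gripper value outside its range is refused whole. The fingers move at their own pace and stop on an object; "force" is the grip in N (left out, the last holds). Time passes only in rows, so rows that do not move let the fingers close. It gives the time, the measured TCP pose, the force, the opening and the grip force at its end, in the units of the state.
- arm.state(): the state, without advancing time (a new reading comes with each control period).
- arm.grab_frame(name): name is "side" or "top" or "wrist"; returns a dict with "img" (420x560x3 uint8, red, green, blue), "K" (3x3 intrinsics, pixels), "R" (3x3) and "t" (3): a world point X has camera coordinates R X + t; the wrist camera has in their place "mount" (4x4, takes a point from camera to tool coordinates, whose origin is the TCP and whose axes are the flange's). Camera axes: x right, y down, z forward; pixel columns grow to the right and rows downward; lengths in mm; the calibration is good to about 2 mm. A picture is of the moment at which its call begins: read the wrist's pose just before it. There is no depth.
- arm.job_done(): hands the job in; it is judged then, once.
Trained networks look in a picture, given as the dict that the camera call returned (one of the last four; its "shot" number tells which), for a name from the list of things; names that differ only in an ending like _2 or _b are one class to them, and where a whole thing is asked for, a point or a joint stands for the part that bears it (a point fixed in the world has none). Each returns a list of dicts, best first, with "conf" (0 to 1); they miss things now and then, are a little off and sometimes report something else, mostly with a low value. They report only what shows in the picture. A call takes as long as a camera call.
- arm.boxes_of(picture, label): "position" ([x, y, z] in mm, in world coordinates, good to about 4 mm: the middle of the surface that is visible of it).
- arm.masks_of(picture, label): "region" (420x560 bool, what is visible of it).
The state is a dict: "time_s": time; "joint_pos": joint angles; "dq": joint speeds; "tau": joint torques, N m; "ee_pos": TCP position; "ee_rot": TCP orientation; "wrist_force": force on the tool from outside, world axes, zero at the start; "wrist_torque": the same for the moment, N m; "gripper_width": opening from 0.0 (shut) to 1.0 (fully open); "grasp_force": force on a finger pad.
Only numpy, scipy, OpenCV 4.12 (cv2) and the standard library are available. Lean on these libraries where they do the work, as an engineer would, in place of code of your own. Each camera call takes 0.05 s, during which the arm holds its last target. There are 200 camera calls.

## Working session

There is one attempt and no reset: what is moved stays moved. The work goes in short steps, Python scripts to look and compute and a tool call to move; the robot and the scene stay as the last step left them, time stands still between calls to the robot, and variables do not carry over. Pictures are saved under pics/ and viewed, at most 10 in all, crops included, and the job is handed in when it is done.

Besides the shell and the picture viewer there is one more tool, called after "Call:" by a JSON object that holds its "method" and its "body", one argument or row to a line. servo_tool: Moves the arm, as the interface text tells. Its arguments: {"type":"object","properties":{"motion":{"type":"array","items":{"type":"array","items":{"type":"array","items":{"type":"number"}}}},"force":{"type":"number"}},"required":["motion"]}

```bash
mkdir -p pics
cat > h.py <<'E'
from workcell import arm
import numpy as np, cv2
np.set_printoptions(precision=1,suppress=True)
def save(p,n): cv2.imwrite('pics/'+n+'.png',cv2.cvtColor(p['img'],cv2.COLOR_RGB2BGR))
E
python3 - <<'E'
from h import *
s=arm.state();print({k:np.round(s[k],3) for k in('time_s','ee_pos','ee_rot','gripper_width')})
for c in('top','side'):
    p=arm.grab_frame(c);save(p,c)
    print(c,(-p['R'].T@p['t']))
    for l in('stock_board','tag_1','flap_1','bin_1','jar_1','tape_roll','optic_mould','brass_stamp'):
        print(l,[(np.round(d['position']).tolist(),round(d['conf'],2)) for d in arm.boxes_of(p,l)])
E
```

```text
{'time_s': np.float64(0.0), 'ee_pos': array([ 155. , -605.1,  198.2]), 'ee_rot': array([-3.1,  0. ,  0.3]), 'gripper_width': np.float64(1.003)}
top [ 421.5  145.5 1357.8]
stock_board [([482.0, 74.0, 18.0], 0.82), ([458.0, 4.0, 69.0], 0.41)]
tag_1 [([456.0, 15.0, 60.0], 0.84), ([453.0, 123.0, 60.0], 0.79), ([549.0, 129.0, 103.0], 0.74), ([448.0, 228.0, 60.0], 0.67), ([464.0, -87.0, 64.0], 0.56)]
flap_1 [([458.0, 5.0, 70.0], 0.86), ([452.0, 110.0, 67.0], 0.72), ([447.0, 223.0, 66.0], 0.5), ([461.0, -78.0, 69.0], 0.49)]
bin_1 [([551.0, 128.0, 18.0], 0.97), ([544.0, 38.0, 24.0], 0.95), ([549.0, 241.0, 20.0], 0.87), ([483.0, 76.0, 18.0], 0.75), ([565.0, -74.0, 27.0], 0.66)]
jar_1 [([560.0, -79.0, 81.0], 0.98), ([550.0, 126.0, 100.0], 0.82), ([556.0, 21.0, 102.0], 0.69)]
tape_roll [([545.0, 367.0, 27.0], 0.82), ([564.0, -78.0, 25.0], 0.73)]
optic_mould [([541.0, -185.0, 50.0], 0.84)]
brass_stamp [([355.0, 36.0, 30.0], 0.7)]
side [ 529.6 -725.5  711.7]
stock_board [([480.0, 3.0, 18.0], 0.71)]
tag_1 [([453.0, 113.0, 28.0], 0.92), ([444.0, 222.0, 23.0], 0.9), ([464.0, -84.0, 64.0], 0.84), ([458.0, 15.0, 30.0], 0.66)]
flap_1 [([560.0, -99.0, 80.0], 0.59), ([446.0, 215.0, 75.0], 0.38), ([551.0, 113.0, 87.0], 0.3)]
bin_1 [([540.0, -18.0, 44.0], 0.78), ([541.0, 276.0, 34.0], 0.78), ([577.0, -125.0, 41.0], 0.7), ([522.0, 136.0, 43.0], 0.5)]
jar_1 [([563.0, -99.0, 80.0], 0.86), ([550.0, 114.0, 85.0], 0.65), ([563.0, -2.0, 90.0], 0.55)]
tape_roll [([544.0, 374.0, 27.0], 0.83)]
optic_mould [([534.0, -183.0, 54.0], 0.74)]
brass_stamp [([357.0, 24.0, 23.0], 0.57), ([578.0, -121.0, 38.0], 0.35)]
```

View pics/top.png

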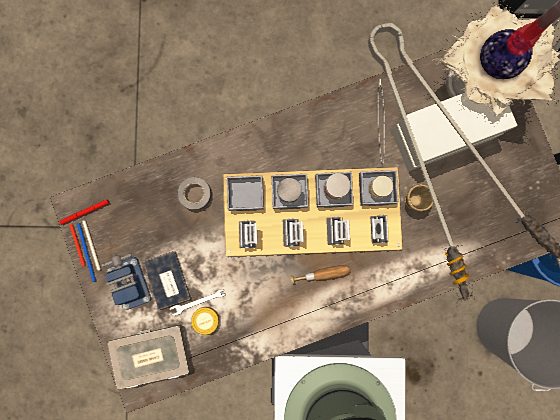

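View pics/side.png

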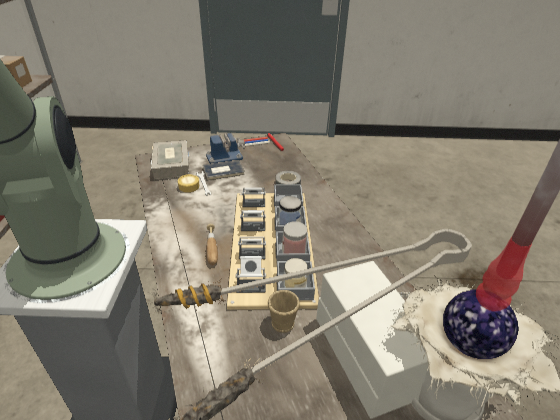

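Top view: the left bin (245,193) is empty, the other three hold jars; the tag at (379,230) shows a disc, the others look like bars. Tongs cross the right side, so I check their height and zoom on the tags.

Run:
```python
from h import *
a=arm.grab_frame('top');b=arm.grab_frame('side')
P=[p['K']@np.c_[p['R'],p['t']] for p in(a,b)]
for n,u,v in(('wrap',(457,265),(195,294)),('wrap2',(541,230),(225,385)),('apex',(385,32),(455,240)),('mould',(419,188),(283,300)),('pipe/box',(518,115),(345,268)),('gather',(505,52),(482,325))):
    X=cv2.triangulatePoints(*P,np.array(u,float),np.array(v,float));print(n,(X[:3]/X[3]).ravel())
c1=cv2.resize(a['img'][160:260,215:410],None,fx=4,fy=4,interpolation=cv2.INTER_CUBIC)
cv2.imwrite('pics/c1.png',c1[:,:,::-1])
def px(p,X):
    q=p['K']@(p['R']@X+p['t']);return q[:2]/q[2]
# board fit by bright-plywood colour
hsv=cv2.cvtColor(a['img'],cv2.COLOR_RGB2HSV)
m=cv2.inRange(hsv,(15,70,150),(30,255,255));m[:150]=0;m[270:]=0;m[:,:210]=0;m[:,415:]=0
m=cv2.morphologyEx(m,cv2.MORPH_OPEN,np.ones((3,3)))
ys,xs=np.nonzero(m);r=cv2.minAreaRect(np.c_[xs,ys].astype(np.float32));print(r)
pts=cv2.boxPoints(r)
Ki=np.linalg.inv(a['K']);C=-a['R'].T@a['t']
W=[]
for u in pts:
    d=a['R'].T@Ki@np.r_[u,1];W.append(C+d*(15-C[2])/d[2])
W=np.array(W);print(W,W.mean(0),np.linalg.norm(np.diff(W,axis=0),axis=1))
```

```text
wrap [ 380.6 -239.2  152.4]
wrap2 [ 459.5 -417.3  165.8]
apex [897.3 -77.1 161.2]
mould [ 551.4 -176.3   72.6]
pipe/box [ 659.1 -308.7  308.6]
gather [ 842.1 -327.5  203.4]
((318.9040222167969, 211.05276489257812), (82.54439544677734, 191.1471710205078), 87.75425720214844)
[[ 593.7  298.    15. ]
 [ 619.6 -174.8   15. ]
 [ 416.1 -182.8   15. ]
 [ 389.9  285.3   15. ]] [504.8  56.4  15. ] [473.4 203.7 468.9]
```

View pics/c1.png

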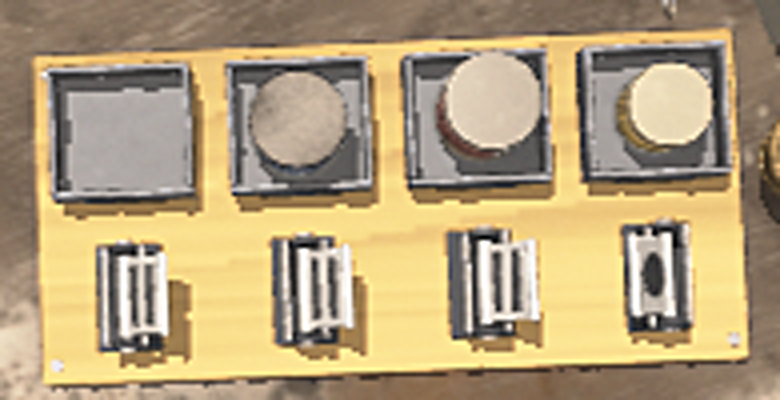

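The crop shows, left to right: empty bin with bars (right), then two jar bins with bars (both wrong), then a jar bin with disc (right). So the flaps at y=+54 and y=-54 go over to +y, the left one first. The tongs hang at z≈155, so I travel above them.

Run:
```python
from h import *
from scipy.optimize import least_squares
a=arm.grab_frame('top')
Ki=np.linalg.inv(a['K']);C=-a['R'].T@a['t']
u=np.array([(35,58),(732,28),(746,358),(42,384)])/4+[215,160]
B=np.array([(102.5,217.5),(102.5,-217.5),(-102.5,-217.5),(-102.5,217.5)])
def T(q,b): c,s=np.cos(q[2]),np.sin(q[2]);return b@np.array([[c,s],[-s,c]])+q[:2]
def f(q):
    X=np.c_[T(q,B),np.full(4,15.)]@a['R'].T+a['t'];p=X@a['K'].T;return (p[:,:2]/p[:,2:]-u).ravel()
r=least_squares(f,[500,60,.05],x_scale=[100,100,.1]);q=r.x
print(q[:2],'yaw deg',np.degrees(q[2]),r.fun)
print(T(q,np.array([(-50,y) for y in(162,54,-54,-162)])))
s=arm.state();print('ee',s['ee_pos'],np.degrees(s['ee_rot']))
print('turn',np.degrees(np.pi/2+q[2]-s['ee_rot'][2]))
c,n=np.cos(q[2]),np.sin(q[2])
e=np.array([[c,n],[-n,c]])@(np.array(s['ee_pos'])[:2]-q[:2]);print('ee in board frame',e)
```

```text
[502.8  72.9] yaw deg 3.0904595399809867 [-1.  -0.8  0.2 -0.1  1.   0.4 -0.2  0.5]
[[444.2 232. ]
 [450.  124.1]
 [455.8  16.3]
 [461.7 -91.5]]
ee [ 155.1 -605.5  198.8] [-180.     0.    14.4]
turn 78.72301353514874
ee in board frame [-383.8 -658.6]
```

Call:
{"method": "servo_tool", "body": {
  "motion": [
    [[0,0,-20,0,0,0,1],[0,0,-30,0,0,0,1],[0,0,-30,0,0,0,1]]
  ]
}}

```text
time_s: 1.42
ee_pos: [155.1, -605.4, 279.7]
ee_rot: [-3.141, 0.0, 0.251]
wrist_force: [-0.0, -0.9, 0.1]
gripper_width: 0.374
grasp_force: 0.0
```

Call:
{"method": "servo_tool", "body": {
  "motion": [
    [[0,0,0,0,0,-9.84,1],[0,0,0,0,0,-9.84,1],[0,0,0,0,0,-9.84,1],[0,0,0,0,0,-9.84,1],[0,0,0,0,0,-9.84,1],[0,0,0,0,0,-9.84,1],[0,0,0,0,0,-9.84,1],[0,0,0,0,0,-9.84,1],[0,0,0,0,0,0,1]]
  ]
}}

```text
time_s: 2.55
ee_pos: [154.9, -605.5, 278.7]
ee_rot: [3.141, -0.0, 1.624]
wrist_force: [-0.1, 0.2, 1.2]
gripper_width: 0.003
grasp_force: 0.0
```

Call:
{"method": "servo_tool", "body": {
  "motion": [
    [[36.5,18.5,0,0,0,0,1],[36.5,18.5,0,0,0,0,1],[36.5,18.5,0,0,0,0,1],[36.5,18.5,0,0,0,0,1],[36.5,18.5,0,0,0,0,1],[36.5,18.5,0,0,0,0,1],[36.5,18.5,0,0,0,0,1],[36.5,18.5,0,0,0,0,1],[36.5,18.5,0,0,0,0,1],[36.5,18.5,0,0,0,0,1],[36.5,18.5,0,0,0,0,1],[36.5,18.5,0,0,0,0,1],[36.5,18.5,0,0,0,0,1],[36.5,18.5,0,0,0,0,1],[36.5,18.5,0,0,0,0,1],[36.5,18.5,0,0,0,0,1],[36.5,18.5,0,0,0,0,1],[36.5,18.5,0,0,0,0,1],[0,0,0,0,0,0,1],[0,0,0,0,0,0,1]]
  ]
}}

```text
time_s: 5.05
ee_pos: [452.0, 68.1, 278.6]
ee_rot: [-3.141, 0.0, 1.622]
wrist_force: [0.6, -0.9, -0.5]
gripper_width: -0.003
grasp_force: 0.0
```

```bash
cat >> h.py <<'E'
def brd():
    s=arm.state();c,n=np.cos(np.radians(3.09)),np.sin(np.radians(3.09))
    print(s['time_s'],s['gripper_width'],np.degrees(s['ee_rot']),'board xy',np.array([[c,n],[-n,c]])@(np.array(s['ee_pos'])[:2]-[502.8,72.9]),'z',s['ee_pos'][2],s['wrist_force'])
E
python3 - <<'E'
from h import *
brd()
p=arm.grab_frame('wrist');save(p,'w1')
E
```

```text
5.05 -0.0026514517689267777 [-180.     0.    92.9] board xy [-51.  -2.] z 278.64754659330276 [ 0.6 -0.9 -0.5]
```

View pics/w1.png

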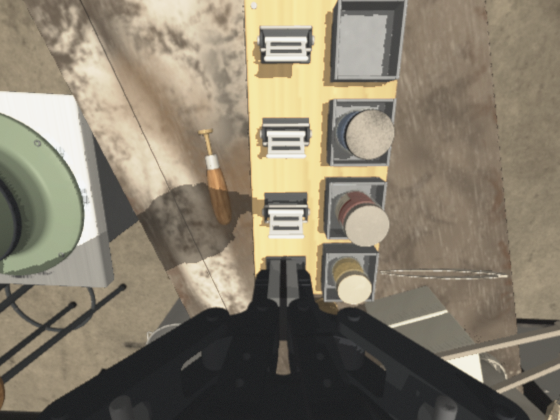

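The wrist view confirms bars at (287,45), (286,145) and (286,220), with the left bin empty. I project the model into this picture to check alignment before descending.

Run:
```python
from h import *
from scipy.spatial.transform import Rotation as Ro
s=arm.state();p=arm.grab_frame('wrist')
M=np.array(p['mount']);R=Ro.from_euler('xyz',s['ee_rot']).as_matrix()
c,n=np.cos(np.radians(3.09)),np.sin(np.radians(3.09))
im=p['img'].copy()
for y0 in(162,54,-54):
    for x,y,z in((-73,-26,85),(-27,-26,85),(-79,0,62),(-21,0,62)):
        b=np.array([x,y+y0]);W=np.r_[np.array([[c,-n],[n,c]])@b+[502.8,72.9],z]
        t=R.T@(W-s['ee_pos']);q=p['K']@(M[:3,:3].T@(t-M[:3,3]));q=q[:2]/q[2]
        cv2.circle(im,tuple(int(round(v*8)) for v in q),8,(255,0,0),-1,shift=3)
cv2.imwrite('pics/w2.png',cv2.resize(im[20:260,230:430],None,fx=2.5,fy=2.5)[:,:,::-1])
```

```text
(no output)
```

View pics/w2.png

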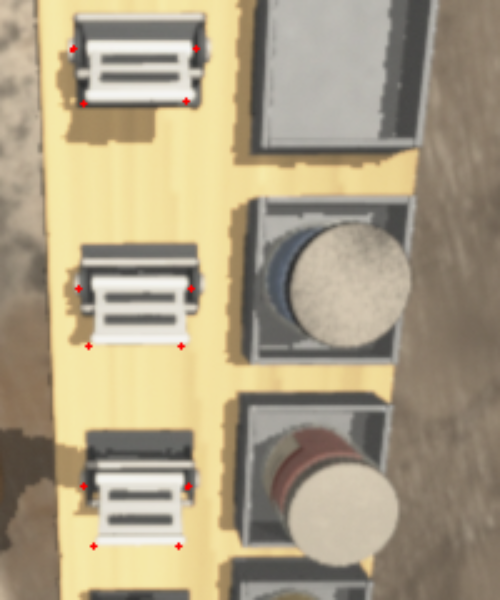

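The projections land on the flap edges to within about 2 mm. Descending, then pushing the +54 flap.

Call:
{"method": "servo_tool", "body": {
  "motion": [
    [[0,0,35,0,0,0,1],[0,0,40,0,0,0,1],[0,0,40,0,0,0,1],[0,0,40,0,0,0,1],[0,0,30,0,0,0,1],[0,0,20,0,0,0,1],[0,0,0,0,0,0,1],[6,0,0,0,0,0,1],[6,0,0,0,0,0,1],[6,0,0,0,0,0,1],[6,0,0,0,0,0,1],[6,0,0,0,0,0,1],[6,0,0,0,0,0,1],[6,0,0,0,0,0,1],[6,0,0,0,0,0,1],[6,0,0,0,0,0,1],[0,0,0,0,0,0,1],[0,0,0,0,0,0,1]]
  ]
}}

```text
time_s: 7.4
ee_pos: [449.3, 122.3, 73.8]
ee_rot: [-3.141, 0.0, 1.625]
wrist_force: [0.7, -0.7, 0.8]
gripper_width: 0.002
grasp_force: 0.0
```

```bash
python3 -c "
from h import *
brd()"
```

```text
7.4 0.0018500251992921433 [-180.     0.    93.1] board xy [-50.8  52.2] z 73.76538875588784 [ 0.7 -0.7  0.8]
```

Call:
{"method": "servo_tool", "body": {
  "motion": [
    [[-15,0,0,0,0,0,1],[-15,0,0,0,0,0,1],[0,0,-35,0,0,0,1],[0,0,-35,0,0,0,1],[-32.5,0,0,0,0,0,1],[-32.5,0,0,0,0,0,1],[-32.5,0,0,0,0,0,1],[-32.5,0,0,0,0,0,1],[0,0,0,0,0,0,1],[0,0,0,0,0,0,1]]
  ]
}}

```text
time_s: 8.65
ee_pos: [457.7, -37.6, 143.8]
ee_rot: [3.142, -0.0, 1.624]
wrist_force: [-0.1, 0.3, 0.1]
gripper_width: -0.003
grasp_force: 0.0
```

Run:
```python
from h import *
brd()
p=arm.grab_frame('top')
cv2.imwrite('pics/c2.png',cv2.resize(p['img'][160:260,215:410],None,fx=4,fy=4)[:,:,::-1])
```

```text
8.65 -0.0027293260570026923 [180.  -0.  93.] board xy [ -50.9 -107.9] z 143.84270060418064 [-0.1  0.3  0.1]
```

View pics/c2.png

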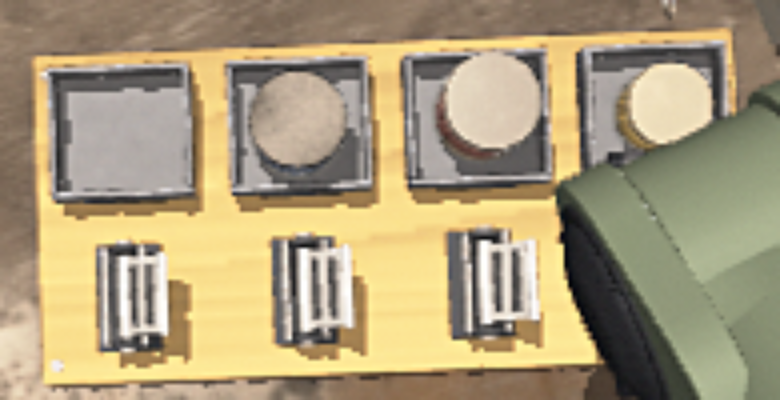

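The +54 flap still shows bars at (325,290), so it fell back. I'll do the -54 flap now and look while the finger is pressed in, to see how far it must go.

Call:
{"method": "servo_tool", "body": {
  "motion": [
    [[0,0,30,0,0,0,1],[0,0,25,0,0,0,1],[0,0,15,0,0,0,1],[0,0,0,0,0,0,1],[6,0,0,0,0,0,1],[6,0,0,0,0,0,1],[6,0,0,0,0,0,1],[6,0,0,0,0,0,1],[6,0,0,0,0,0,1],[6,0,0,0,0,0,1],[6,0,0,0,0,0,1],[6,0,0,0,0,0,1],[4,0,0,0,0,0,1],[0,0,0,0,0,0,1]]
  ]
}}

```text
time_s: 10.45
ee_pos: [455.1, 14.9, 73.8]
ee_rot: [-3.142, -0.0, 1.625]
wrist_force: [-1.1, -0.4, 0.2]
gripper_width: 0.001
grasp_force: 0.0
```

Run:
```python
from h import *
brd()
p=arm.grab_frame('side');q=arm.grab_frame('wrist')
cv2.imwrite('pics/c3.png',np.hstack([cv2.resize(p['img'][180:310,220:330],(400,473)),cv2.resize(q['img'][100:350,180:390],(397,473))])[:,:,::-1])
```

```text
10.45 0.0008888835553089658 [-180.    -0.    93.1] board xy [-50.7 -55.4] z 73.79680548801531 [-1.1 -0.4  0.2]
```

View pics/c3.png

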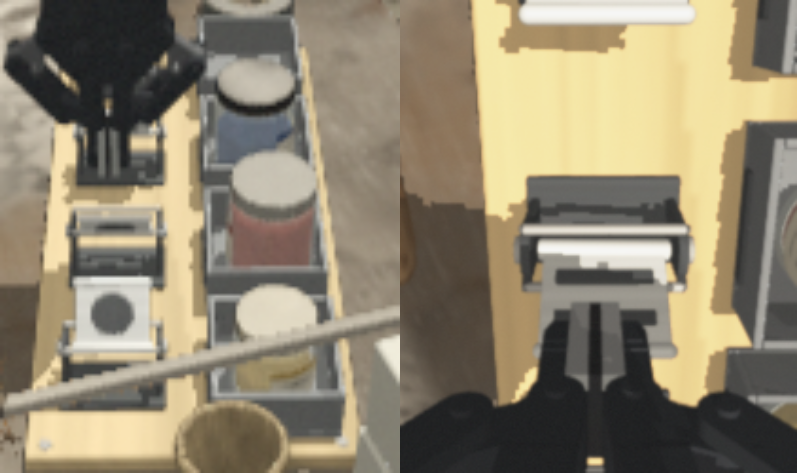

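The -54 flap still leans right, and the fingers seem to be above or past it. I'll project the reported TCP into the side view.

Run:
```python
from h import *
s=arm.state();p=arm.grab_frame('side')
im=cv2.resize(p['img'][180:310,220:330],None,fx=5,fy=4.5)
def px(X):
    q=p['K']@(p['R']@X+p['t']);return q[:2]/q[2]
c,n=np.cos(np.radians(3.09)),np.sin(np.radians(3.09))
def w(x,y,z): return np.r_[np.array([[c,-n],[n,c]])@[x,y]+[502.8,72.9],z]
L=[(np.array(s['ee_pos']),(255,0,0)),(np.array(s['ee_pos'])+[0,0,30],(255,128,0))]
for y0 in(54,-54):L+=[(w(x,y0-26,85),(0,255,0)) for x in(-73,-27)]+[(w(x,y0,51),(0,0,255)) for x in(-79,-21)]
for X,col in L:
    q=px(X);print(q);cv2.circle(im,(int((q[0]-220)*5),int((q[1]-180)*4.5)),4,col,-1)
cv2.imwrite('pics/c4.png',im[:,:,::-1])
print(np.array(arm.grab_frame('wrist')['mount']))
```

```text
[250.3 236.4]
[250.  226.8]
[242.3 211.7]
[260.3 211.7]
[240.9 216. ]
[262.7 216. ]
[240.4 239.6]
[260.  239.5]
[238.9 243.1]
[262.7 243. ]
[[  -0.    -0.9   -0.3   84. ]
 [   1.     0.    -0.     0.7]
 [   0.    -0.3    0.9 -175.7]
 [   0.     0.     0.     1. ]]
```

View pics/c4.png

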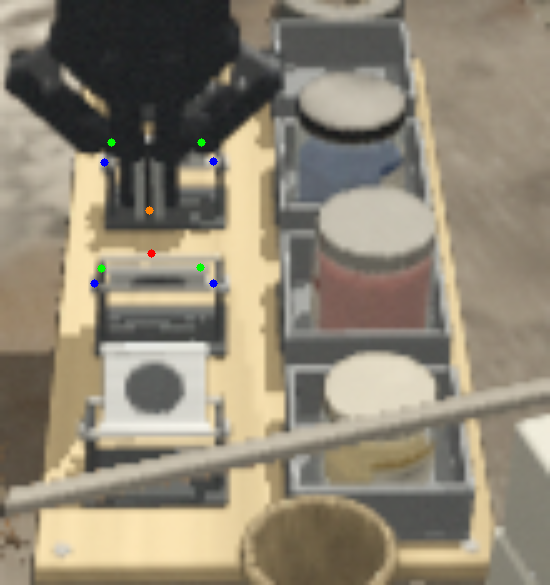

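Run:
```python
from h import *
p=arm.grab_frame('wrist');M=np.array(p['mount'])
for x,z in((0,0),(0,-10),(0,-20),(0,-30),(11,0),(-11,0),(11,-20),(-11,-20)):
    q=p['K']@(M[:3,:3].T@(np.array([x,0,z])-M[:3,3]));print(x,z,q[:2]/q[2])
a=arm.grab_frame('top')
for z in(0,):
    s=arm.state();q=a['K']@(a['R']@s['ee_pos']+a['t']);print('top',q[:2]/q[2])
im=cv2.resize(p['img'][200:340,210:370],None,fx=4,fy=4)
cv2.imwrite('pics/w3.png',im[:,:,::-1])
```

```text
0 0 [282.3 248.1]
0 -10 [282.3 255.1]
0 -20 [282.2 262.8]
0 -30 [282.1 271.5]
11 0 [282.3 232.5]
-11 0 [282.3 263.1]
11 -20 [282.2 245.8]
-11 -20 [282.2 279.1]
top [338.1 230.7]
```

View pics/w3.png

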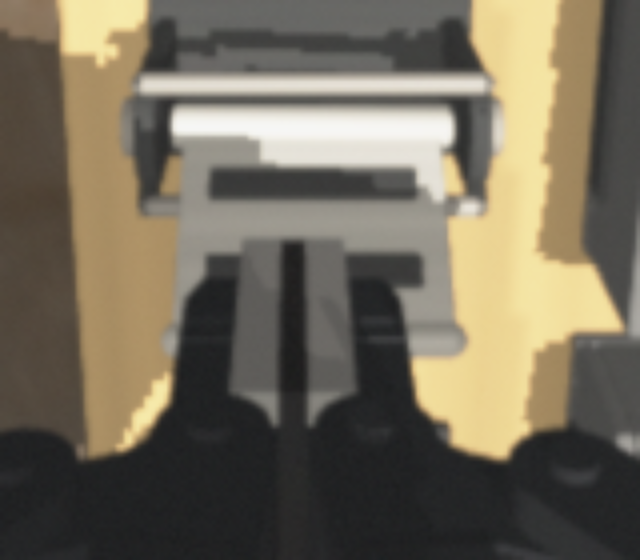

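The pads end about 30 mm short of the reported TCP in both views, so the finger passed over the flaps. I'll go back into the gap, go about 28 mm lower and push part-way, checking force and picture.

Call:
{"method": "servo_tool", "body": {
  "motion": [
    [[-13,0,0,0,0,0,1],[-13,0,0,0,0,0,1],[-13,0,0,0,0,0,1],[-13.5,0,0,0,0,0,1],[0,0,0,0,0,0,1],[0,0,9,0,0,0,1],[0,0,9,0,0,0,1],[0,0,9,0,0,0,1],[0,0,0,0,0,0,1],[5,0,0,0,0,0,1],[5,0,0,0,0,0,1],[5,0,0,0,0,0,1],[5,0,0,0,0,0,1],[5,0,0,0,0,0,1],[0,0,0,0,0,0,1]]
  ]
}}

```text
time_s: 12.62
ee_pos: [456.6, -12.4, 46.8]
ee_rot: [3.142, -0.0, 1.625]
wrist_force: [-0.4, 0.0, -0.3]
gripper_width: -0.002
grasp_force: 0.0
```

Run:
```python
from h import *
brd()
p=arm.grab_frame('side');q=arm.grab_frame('wrist')
cv2.imwrite('pics/c5.png',np.hstack([cv2.resize(p['img'][190:290,220:310],(400,473)),cv2.resize(q['img'][150:330,200:370],(397,473))])[:,:,::-1])
```

```text
12.625 -0.0019120923787595018 [180.   -0.   93.1] board xy [-50.7 -82.7] z 46.8429408392186 [-0.4  0.  -0.3]
```

View pics/c5.png

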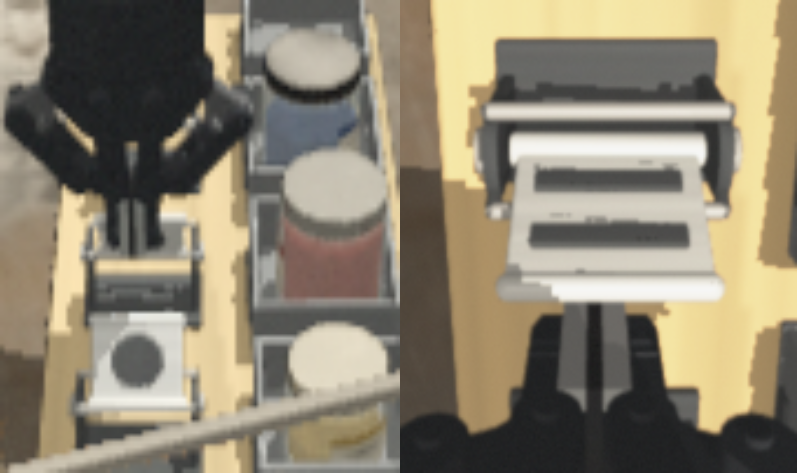

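The tip is now in front of and below the flap's edge (side crop, tip at about (130,248)). Pushing on.

Call:
{"method": "servo_tool", "body": {
  "motion": [
    [[0,0,3,0,0,0,1],[5,0,0,0,0,0,1],[5,0,0,0,0,0,1],[5,0,0,0,0,0,1],[5,0,0,0,0,0,1],[5,0,0,0,0,0,1],[5,0,0,0,0,0,1],[0,0,0,0,0,0,1],[0,0,0,0,0,0,1]]
  ]
}}

```text
time_s: 13.85
ee_pos: [455.0, 17.0, 43.8]
ee_rot: [-3.142, 0.0, 1.625]
wrist_force: [0.8, 0.5, 0.2]
gripper_width: 0.002
grasp_force: 0.0
```

Run:
```python
from h import *
brd()
p=arm.grab_frame('side');q=arm.grab_frame('wrist')
cv2.imwrite('pics/c6.png',np.hstack([cv2.resize(p['img'][190:290,220:310],(400,473)),cv2.resize(q['img'][150:330,200:370],(397,473))])[:,:,::-1])
```

```text
13.85 0.0018417420486045418 [-180.     0.    93.1] board xy [-50.8 -53.3] z 43.78170728613195 [0.8 0.5 0.2]
```

View pics/c6.png

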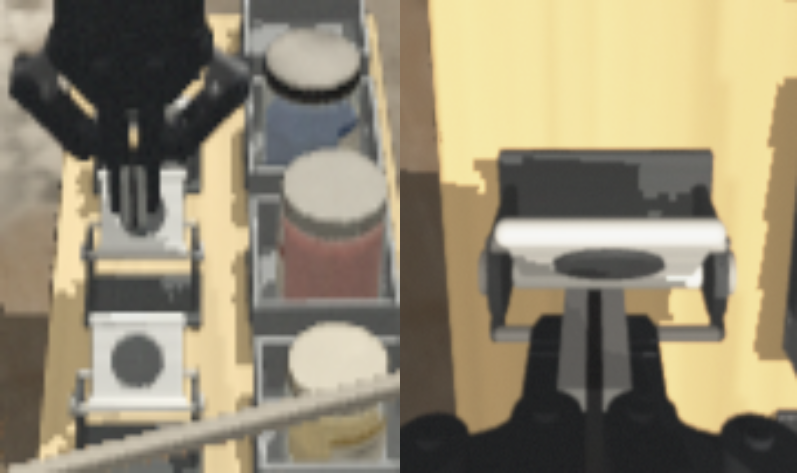

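The -54 flap has gone over and shows its disc. That was my eleventh picture, one over the limit of 10, so the remaining checks are numeric only. Now the same move on the +54 flap.

Call:
{"method": "servo_tool", "body": {
  "motion": [
    [[-12.5,0,0,0,0,0,1],[-12.5,0,0,0,0,0,1],[0,0,0,0,0,0,1],[0,0,-30,0,0,0,1],[0,0,-30,0,0,0,1],[0,0,-30,0,0,0,1],[0,0,0,0,0,0,1],[26,0,0,0,0,0,1],[26,0,0,0,0,0,1],[26,0,0,0,0,0,1],[0,0,0,0,0,0,1],[0,0,0,0,0,0,1]]
  ]
}}

```text
time_s: 15.45
ee_pos: [451.9, 69.5, 133.3]
ee_rot: [-3.141, 0.0, 1.625]
wrist_force: [0.6, -0.4, -0.0]
gripper_width: 0.001
grasp_force: 0.0
```

Call:
{"method": "servo_tool", "body": {
  "motion": [
    [[0,0,25,0,0,0,1],[0,0,25,0,0,0,1],[0,0,25,0,0,0,1],[0,0,15,0,0,0,1],[0,0,0,0,0,0,1],[5,0,0,0,0,0,1],[5,0,0,0,0,0,1],[5,0,0,0,0,0,1],[5,0,0,0,0,0,1],[5,0,0,0,0,0,1],[5,0,0,0,0,0,1],[5,0,0,0,0,0,1],[5,0,0,0,0,0,1],[5,0,0,0,0,0,1],[5,0,0,0,0,0,1],[5,0,0,0,0,0,1],[0,0,0,0,0,0,1],[0,0,0,0,0,0,1]]
  ]
}}

```text
time_s: 17.7
ee_pos: [449.2, 124.8, 43.8]
ee_rot: [-3.142, 0.0, 1.625]
wrist_force: [-0.0, 0.7, -1.0]
gripper_width: -0.0
grasp_force: 0.0
```

Call:
{"method": "servo_tool", "body": {
  "motion": [
    [[-12.5,0,0,0,0,0,1],[-12.5,0,0,0,0,0,1],[0,0,0,0,0,0,1],[0,0,-30,0,0,0,1],[0,0,-30,0,0,0,1],[0,0,-30,0,0,0,1],[0,0,-50,0,0,0,1],[0,0,-50,0,0,0,1],[-40,0,0,0,0,0,1],[-40,0,0,0,0,0,1],[-40,0,0,0,0,0,1],[-40,0,0,0,0,0,1],[-40,0,0,0,0,0,1],[-40,0,0,0,0,0,1],[-40,0,0,0,0,0,1],[-40,0,0,0,0,0,1],[0,0,0,0,0,0,1]]
  ]
}}

```text
time_s: 19.82
ee_pos: [467.3, -222.2, 233.3]
ee_rot: [-3.141, -0.0, 1.621]
wrist_force: [0.2, 0.7, 0.3]
gripper_width: -0.001
grasp_force: 0.0
```

Run:
```python
from h import *
brd()
ref=cv2.imread('pics/top.png')[:,:,::-1]
a=arm.grab_frame('top')
d=np.abs(a['img'].astype(int)-ref).max(2)
# per-tag luminance profile along y (columns), rows at flap middle; disc reference = slot 4
g=cv2.cvtColor(a['img'],cv2.COLOR_RGB2GRAY);g0=cv2.cvtColor(ref.copy(),cv2.COLOR_RGB2GRAY)
for n,(u,v) in dict(s1=(248,233),s2=(293,232),s3=(338,230),s4=(379,229)).items():
    print(n,'diff',d[v-14:v+15,u-13:u+14].mean(),'\n was',g0[v-1:v+2,u-12:u+14].mean(0).astype(int),'\n now',g[v-1:v+2,u-12:u+14].mean(0).astype(int))
for n,(u,v) in dict(jarL=(290,189),jarM=(338,185),jarR=(382,186),tape=(194,193),mould=(419,198),stamp=(322,273)).items(): print(n,d[v-12:v+13,u-12:u+13].mean())
C=lambda p,l:[(np.round(e['position']).tolist(),round(e['conf'],2)) for e in arm.boxes_of(p,l)]
print(C(a,'flap_1'));print(C(arm.grab_frame('side'),'flap_1'))
```

```text
19.825 -0.0007852155239284589 [-180.    -0.    92.8] board xy [ -51.4 -292.7] z 233.34077293689813 [0.2 0.7 0.3]
s1 diff 1.719029374201788 
 was [220 225 218 103 146 238  72  76 137 254 243 141  59 158 226 109  64 155
 230 254 234 103 129 131 129 122] 
 now [220 225 217 103 145 239  72  76 138 254 244 142  59 159 227 108  66 154
 231 254 236 103 130 131 130 123]
s2 diff 54.87994891443167 
 was [229 220  77  89 143 230 129  22 129 254 255 200  77  98 191 224 117  66
 162 236 251 254 106 129 123 166] 
 now [255 185 143  55  60  62  63  56  58 160 254 233  33  48 158 247  66  45
 154 236 227 224 224 224 223 223]
s3 diff 56.70498084291188 
 was [225  95  95  94 100 175 229  34 137 247 255 214 121  67 156 237 213  60
  73 165 223 226 254 190 228 225] 
 now [221 255 225 140  53  60  61  59  46 128 246 247  58  85 139 219 109 138
 236 228 226 226 226 225 226 225]
s4 diff 1.7420178799489143 
 was [225 226 232 223  41 141 255 250 125  64  59  61  53  73 195 255 115  82
  75 138 244 205 227 226 225 224] 
 now [226 226 232 223  42 141 255 250 127  63  58  61  55  72 196 255 115  83
  75 137 245 204 228 225 224 225]
jarL 2.0144
jarM 2.6192
jarR 3.1248
tape 2.0832
mould 2.176
stamp 2.12
[([457.0, 27.0, 72.0], 0.76), ([450.0, 136.0, 71.0], 0.65), ([444.0, 225.0, 68.0], 0.65), ([464.0, -80.0, 70.0], 0.63), ([353.0, 35.0, 27.0], 0.29)]
[([469.0, -80.0, 71.0], 0.7), ([471.0, 29.0, 68.0], 0.5), ([458.0, 137.0, 70.0], 0.43)]
```

```bash
python3 -c "
from workcell import arm
print(arm.job_done())"
```

```text
the job is handed in; nothing more can be done
None
```

I pushed the two wrong tags (the middle two) fully over to the disc; camera checks then showed the three jar bins with the disc, the empty left bin with the bars, and nothing else moved, so I handed the job in at about 20 s, though I viewed 11 pictures against the limit of 10.

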